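# Empty the chestnut roaster into its catch tray

## Robot

A 6-joint arm with a two-finger parallel gripper is mounted at the origin on the work surface. World frame = base frame: x ahead of the robot, y to its left, z up, the work surface at z = 0. Lengths are in m, angles in rad, forces in N, time in s.
With the tool pointing down it reaches from about 0.375 to 0.9 m from the base axis. Payload 3.1 kg.
Tool frame: the origin (TCP) lies at the very end of the fingers, on their centre line; the grasp point (between the pads) lies 19 mm behind it; z points along the fingers, y is the direction in which the jaws open and shut (so a half turn about z gives the same grasp; the last joint's range is limited). The gripper opens to 87 mm and grips with 3 to 60 N. Pads are 19 mm wide; open, the fingers measure 117 mm over their backs; the gripper's body (75 mm by 190 mm) begins 51 mm behind the grasp point.
Start: joints at [1.058, 0.527, 1.433, -0, 1.181, -0.178], TCP at [0.205, 0.59, 0.223] pointing down, gripper open.
Joint ranges: [-3.08, 3.08], [-0.75, 2.2], [0.22, 2.44], [-1.43, 4.57], [0, 2.65], [-2.85, 2.85]. Speed limits (rad/s): [2.79, 2.79, 3.14, 3.14, 3.14, 3.14].

## Interface

Orientations are given as a unit quaternion [x, y, z, w].
In Python, from rig import robot gives the robot as it stands. The module is installed in compiled form; this text tells all that it offers.
- The arm moves only by the tool carry_out, never from a script. Its argument "series" is a list of rows, each a list of 7 numbers: the shift along the tool's x, y, z in mm, then the turn, a rotation vector about the tool's x, y, z in degrees, then the gripper command: -1 is shut, 1 is fully open, values between are in proportion. In form: [[tx, ty, tz, rx, ry, rz, claw], ...]. A call has 1 to 8 rows; each row is the pose to reach, as a shift and turn from the pose measured when the call began, along the tool's axes at that moment; what a row does not reach only later rows make up. A row lasts 1/8 s, in which the tool goes at most 62.5 mm and 10.7 degrees, less where a joint would pass 70% of its speed; a pose out of reach is approached as far as the arm can. A call with a gripper value outside its range is refused whole. The fingers move at their own pace and stop on an object; "force" is the grip in N (left out, the last holds). Time passes only in rows, so rows that repeat a pose let the fingers close. It gives the time, the measured TCP pose, the force and the opening at its end, in the units of the state.
- robot.get_obs(): the state, without advancing time (a new reading comes with each control period).
- robot.camera(name): name is "side" or "top" or "wrist"; returns a dict with "pixels" (384x512x3 uint8, red, green, blue), "fx", "fy", "cx", "cy" (pixels), "position" and "attitude" of the camera in the world. Camera axes: x right, y down, z forward; pixel columns grow to the right and rows downward; lengths in m; the calibration is good to about 2 mm. A picture is of the moment at which its call begins. There is no depth.
- robot.hand_in(): hands the job in, once; it reports no verdict.
The state is a dict: "time": time; "q": joint angles; "joint_velocities": joint speeds; "joint_torque": joint torques, N m; "position": TCP position; "tool_rot": TCP orientation; "ft_force": force on the tool from outside, world axes, zero at the start; "moment": the same for the moment, N m; "grip_width": finger opening in m.
Only numpy, scipy, OpenCV 4.12 (cv2) and the standard library are available. Lean on these libraries where they do the work, as an engineer would, in place of code of your own. Each camera call takes 0.05 s, during which the arm holds its last target.

## Task

Pull the roaster's catch tray out to its stop, then tip the pan over with its lever so that every chestnut drops into the tray. Let the pan come back level, leave the tray out, and don't disturb the bowls, the tongs or the bottle.

Things in the scene. Friction and masses are not known exactly. Their poses are not given: they have to be found in the camera images.
- roaster: chestnut roaster, fixed: steel base 210 mm deep, 240 wide, 62 high, with A-shaped side stands (outer faces 101 mm from the middle plane) carrying a round pan. Origin on the counter, straight below the middle of the pan's pivot axis; own -x points out of its front, turned 40 to 77 degrees from the robot to its right, y along the pivot axis, z up. Base front at own x = +20 mm, back at +230.
- pivot (a point): middle of the pan's pivot axis, 215 mm above the counter; the axis runs along the roaster's own y. Does not move with the pan. Axes as the roaster's.
- pan (a point): centre of the underside of the round dark steel pan in the cradle: rim 164 mm across, floor 90 mm, 70 mm deep; own z out of its mouth. Level, it lies at the roaster's own x = +30 mm, underside 163 mm and rim 233 mm above the counter, so its front rim (own x = -52 mm) overhangs the tray's bar. Under it stands a heater (own x = +25 to +150 mm, 120 mm wide, up to 156 mm).
- tray (a joint): slide of the aluminium catch tray in the base, m: 0 fully in, 0.15 at its stop; grows as the tray comes out of the front, level, along the roaster's own -x. Starts up to 20 mm out. Takes about 2 to 3 N to move and stays where it is left.
- tray_bar (a point): middle of the tray's pull bar: level round bar 12 mm thick, 190 mm long, along own y, 42 mm above the counter, 45 mm ahead of the tray's front face, on two posts 86 mm either side. At joint 0 at the roaster's own x = -25 mm. The pan is above it: come from the front, tool leaning back along own -x 30 to 45 degrees, fingers pointing down and under the pan. Axes as the roaster's.
- tray_in (a point): centre of the tray's inner floor, 12 mm above the counter; inside, the tray is 190 mm long (own x), 218 mm wide (own y), 38 mm deep. Fully out, its open part reaches from 20 mm behind to 127 mm in front of the pan's pivot axis. Axes as the roaster's.
- cradle (a joint): tilt of the pan's cradle, rad: 0 level, 1.92 (110 degrees) at its stop, mouth forward and down; grows as the lever goes forward (roaster's own -x) and down. A light spring and the pan's weight bring it back to 0 by themselves, damped, in about 2.5 s. About 3 to 6 N at the grip swing it. The chestnuts slide out between 1.2 and 1.9 rad; held a second at the stop it is empty.
- lever_grip (a point): middle of the lever's grip: level round black bar 20 mm thick, 98 mm long, along the roaster's own y, 118 to 216 mm to own +y (the robot's side) of its middle; this point at 168 mm. A flat steel lever (18 x 5 mm, own y = 115 mm) joins it to the pivot axis, 115 mm away: straight above it at joint 0, 108 mm ahead and 39 mm below at 1.92. Being round it can turn between fingers. Turns with the cradle.
- bowl_large: loose white ceramic dipping bowl, 100 mm across, 36 mm high, to the robot's right; origin at the centre of its underside.
- bowl_small: loose white ceramic dipping bowl, 76 mm across, 30 mm high, on the same side; origin at the centre of its underside.
- tongs: loose metal tongs lying on edge, about 260 mm long (own x, hinge at -x), 65 mm wide, 22 mm high, to the robot's right; origin on the counter at their middle.
- bottle: small amber glass bottle, 48 mm across, 140 mm high, standing on a fixed steel wire rack (130 x 190 mm, 104 mm high) to the robot's left; origin at the centre of its underside.
- chestnut0: one of six loose brown chestnuts, 27 mm across, 22 mm high, about 14 g, in the pan at the start; origin inside it, 10 mm above its flat underside.
- chestnut1: another chestnut, like chestnut0.
- chestnut2: another chestnut, like chestnut0.
- chestnut3: another chestnut, like chestnut0.
- chestnut4: another chestnut, like chestnut0.
- chestnut5: another chestnut, like chestnut0.

How it is judged:
On the way, in this order (a step that is already met when the one before it is completed fails the run):
1. the tray is pulled out to its stop (within 8 mm) (value of joint tray above 0.142 m), for 0.2 s.
2. the pan is tipped over, past 80 degrees, with the gripper at its lever grip (within 90 mm) and the tray still out (value of joint cradle above 1.4 rad and distance between the grasp point and lever_grip below 0.09 m and value of joint tray above 0.14 m), for 0.2 s.
At the end, for the whole second after the job is handed in: The tray is out to within 10 mm of its stop, the pan is back level (within 0.12 rad, 7 degrees), and all six chestnuts lie at rest inside the tray (centres inside its walls and less than 45 mm above its floor) (value of joint tray above 0.14 m and value of joint cradle below 0.12 rad and x of chestnut0 in the frame of tray_in between -0.095 and 0.095 m and y of chestnut0 in the frame of tray_in between -0.109 and 0.109 m and z of chestnut0 in the frame of tray_in between 0 and 0.045 m and linear speed of each of chestnut0, chestnut1, chestnut2, chestnut3, chestnut4, chestnut5 below 0.05 m/s and x of chestnut1 in the frame of tray_in between -0.095 and 0.095 m and y of chestnut1 in the frame of tray_in between -0.109 and 0.109 m and z of chestnut1 in the frame of tray_in between 0 and 0.045 m and x of chestnut2 in the frame of tray_in between -0.095 and 0.095 m and y of chestnut2 in the frame of tray_in between -0.109 and 0.109 m and z of chestnut2 in the frame of tray_in between 0 and 0.045 m and x of chestnut3 in the frame of tray_in between -0.095 and 0.095 m and y of chestnut3 in the frame of tray_in between -0.109 and 0.109 m and z of chestnut3 in the frame of tray_in between 0 and 0.045 m and x of chestnut4 in the frame of tray_in between -0.095 and 0.095 m and y of chestnut4 in the frame of tray_in between -0.109 and 0.109 m and z of chestnut4 in the frame of tray_in between 0 and 0.045 m and x of chestnut5 in the frame of tray_in between -0.095 and 0.095 m and y of chestnut5 in the frame of tray_in between -0.109 and 0.109 m and z of chestnut5 in the frame of tray_in between 0 and 0.045 m); the robot touches nothing.
It fails at once if a bowl, the tongs or the bottle is moved more than 30 mm (distance of any of bowl_large, bowl_small, tongs, bottle from where it was at the start of the episode above 0.03 m).
It also fails if it takes over 70 s, if anything falls off the work surface, if the arm or the gripper's body presses on something with over 40 N, if the wrist force passes 120 N, or if a joint passes its speed limit or range.

## Working session

There is one attempt and no reset: what is moved stays moved. The work goes in short steps, Python scripts to look and compute and a tool call to move; the robot and the scene stay as the last step left them, time stands still between calls to the robot, and variables do not carry over. Pictures are saved under pics/ and viewed, and the job is handed in when it is done.

Besides the shell and the picture viewer there is one more tool, called after "Request:" as name(argument=value, ...) on one line, values as JSON. carry_out: Moves the arm, as the interface text tells. Its arguments: {"type":"object","properties":{"series":{"type":"array"},"force":{"type":"number"}},"required":["series"]}

```bash
mkdir -p pics; python3 - <<'E'
from rig import robot
import cv2,pickle
print(robot.get_obs())
d={}
for n in ("side","top","wrist"):
    c=robot.camera(n); d[n]=c
    cv2.imwrite(f"pics/{n}0.png",cv2.cvtColor(c["pixels"],cv2.COLOR_RGB2BGR))
    print(n,{k:v for k,v in c.items() if k!="pixels"})
pickle.dump(d,open("cams0.pkl","wb"))
E
```

```text
{'time': 0.0, 'q': array([ 1.05745790e+00,  5.28441037e-01,  1.43389403e+00, -1.83532935e-05,
        1.18138736e+00, -1.78511771e-01]), 'joint_velocities': array([ 0.00100336, -0.00023007,  0.0012046 ,  0.00085015, -0.00077983,
        0.00051898]), 'joint_torque': array([ 1.65426968e-04, -4.40042710e+01, -1.76591098e+01,  6.32177596e-02,
        5.82849118e-02, -1.38368659e-04]), 'position': array([0.20500012, 0.58965478, 0.2215897 ]), 'tool_rot': array([ 1.66628861e-01,  9.86019112e-01, -1.00467808e-03, -3.53083273e-04]), 'ft_force': array([-0.3449875 , -0.15164364,  0.19450721]), 'moment': array([-0.03098113, -0.0283111 , -0.04207046]), 'grip_width': 0.08716587110471442}
side {'fx': 413.97170477943627, 'fy': 413.97170477943627, 'cx': 249.6343780106125, 'cy': 187.7238517566515, 'position': array([ 0.21545694, -0.84661726,  1.11114848]), 'attitude': array([ 0.90659196, -0.19542857,  0.06872079, -0.36766309])}
top {'fx': 374.9654512861318, 'fy': 374.9654512861318, 'cx': 254.44030261639887, 'cy': 187.2512892142675, 'position': array([ 0.5014614 , -0.03094947,  1.23848077]), 'attitude': array([-0.70100492,  0.71279902, -0.01831759,  0.01319545])}
wrist {'fx': 273.6377311089307, 'fy': 273.6377311089307, 'cx': 256.1216016530374, 'cy': 196.27665614669556, 'position': array([0.13125239, 0.61672435, 0.38402254]), 'attitude': array([0.80649911, 0.57354986, 0.0821627 , 0.11768193])}
```

View pics/side0.png

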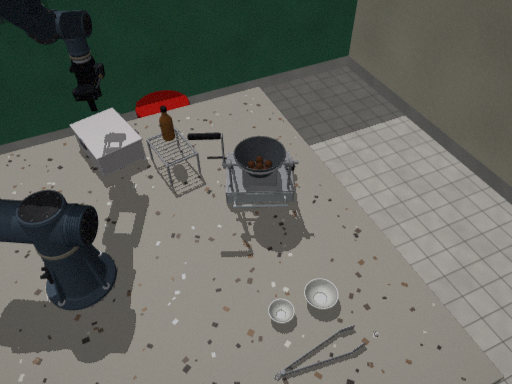

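View pics/top0.png

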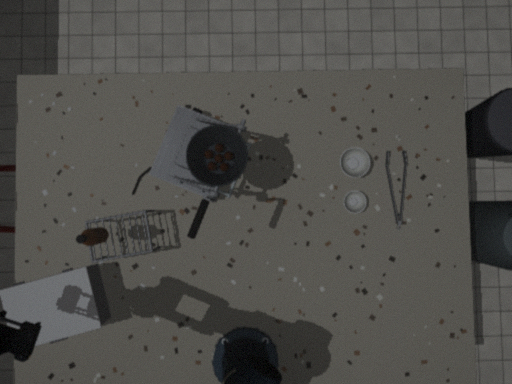

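View pics/wrist0.png

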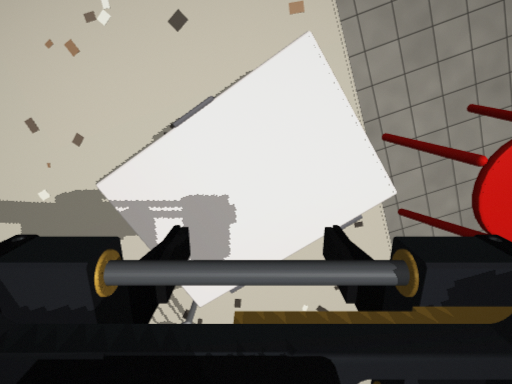

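```bash
python3 - <<'E'
import cv2
a=cv2.imread("pics/side0.png")[90:220,130:320]; cv2.imwrite("pics/side0z.png",cv2.convertScaleAbs(cv2.resize(a,None,fx=4,fy=4,interpolation=3),alpha=1.2))
a=cv2.imread("pics/top0.png")[90:250,120:300]; cv2.imwrite("pics/top0z.png",cv2.convertScaleAbs(cv2.resize(a,(720,600),interpolation=3)[:, :],alpha=1.6))
E
```

```text
(no output)
```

View pics/side0z.png

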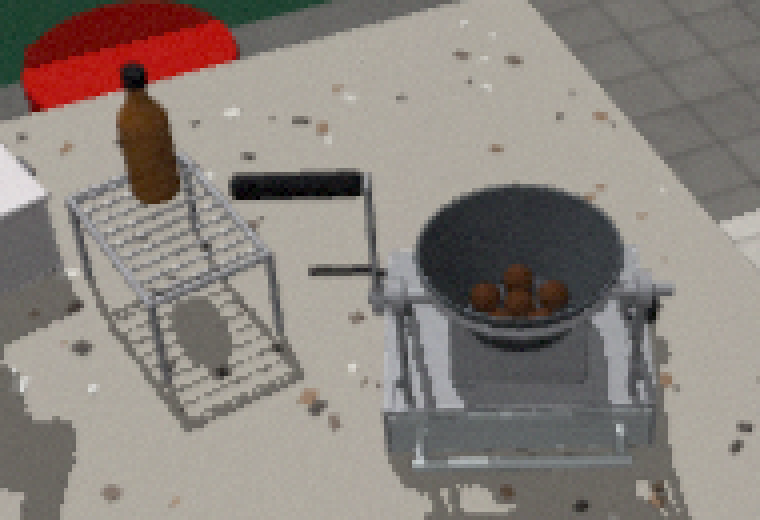

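View pics/top0z.png

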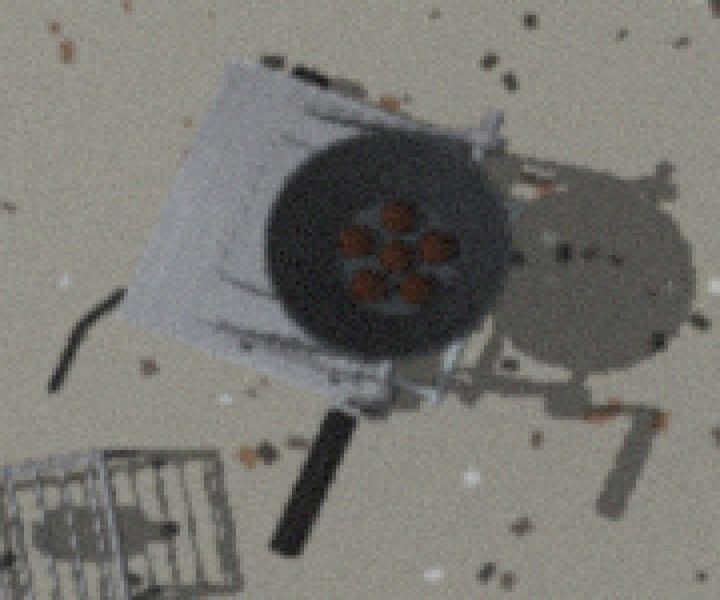

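```bash
cat > h.py <<'E'
import numpy as np, cv2, pickle
from scipy.spatial.transform import Rotation as R
def ray(c,u,v):
    d=R.from_quat(c["attitude"]).apply([(u-c["cx"])/c["fx"],(v-c["cy"])/c["fy"],1.]); return np.array(c["position"]),d
def onz(c,u,v,z):
    p,d=ray(c,u,v); return p+d*(z-p[2])/d[2]
def tri(a,b):
    (p,d),(q,e)=a,b
    s=np.linalg.lstsq(np.c_[d,-e],q-p,rcond=None)[0]
    x,y=p+d*s[0],q+e*s[1]; return (x+y)/2,np.linalg.norm(x-y)
def proj(c,P):
    x=R.from_quat(c["attitude"]).inv().apply(np.asarray(P)-c["position"]); return np.array([c["fx"]*x[0]/x[2]+c["cx"],c["fy"]*x[1]/x[2]+c["cy"]])
E
python3 - <<'E'
from h import *
d=pickle.load(open("cams0.pkl","rb"))
ends={}
for n,(u0,u1,v0,v1) in dict(side=(183,221,128,145),top=(183,212,194,242)).items():
    g=d[n]["pixels"].max(2)
    m=np.zeros_like(g); m[v0:v1,u0:u1]=(g[v0:v1,u0:u1]<55)
    k,l,s,_=cv2.connectedComponentsWithStats(m); i=1+np.argmax(s[1:,4]); pts=np.argwhere(l==i)[:,::-1].astype(np.float32)
    c,sz,a=cv2.minAreaRect(pts); b=cv2.boxPoints((c,sz,a)); 
    b=b[np.argsort(b[:,1] if n=="top" else b[:,0])]
    ends[n]=[b[:2].mean(0),b[2:].mean(0)]; print(n,c,sz,ends[n])
S,T=d["side"],d["top"]
# side: left=outer end(+y), right inner ; top: first=upper=inner
inn,e1=tri(ray(S,*ends["side"][1]),ray(T,*ends["top"][0])); out,e2=tri(ray(S,*ends["side"][0]),ray(T,*ends["top"][1]))
print("inner",inn,e1,"outer",out,e2,np.linalg.norm(inn-out)); v=out-inn; yaw=np.degrees(np.arctan2(-v[0],v[1])); print("yaw",yaw)
# bar ends side
a=onz(S,130+412/4,90+462/4,.042); b=onz(S,130+632/4,90+461/4,.042); print("bar",a,b,np.linalg.norm(a-b),(a+b)/2, np.degrees(np.arctan2(-(a-b)[0],(a-b)[1])))
# pan rim in top
print("pan rim", onz(T,120+390/4,90+245/3.75,.233), onz(T,120+268/4,90+245/3.75,.233),onz(T,120+512/4,90+245/3.75,.233))
for n,u,v,z in [("bottle",S,0,0)][:0]: pass
E
```

```text
side (203.94647216796875, 136.16213989257812) (5.515589714050293, 32.014400482177734) [array([187.95206, 136.80191], dtype=float32), array([219.94089, 135.52237], dtype=float32)]
top (197.8994903564453, 218.46133422851562) (8.471905708312988, 40.708229064941406) [array([205.20619, 199.46391], dtype=float32), array([190.59279, 237.45876], dtype=float32)]
inner [0.51386533 0.08181088 0.33066253] 0.0009379351802029298 outer [0.42414334 0.11758337 0.33055918] 0.0013392049567760866 0.09659045592020771
yaw 68.2626441237022
bar [0.52730155 0.04955286 0.042     ] [ 0.69951535 -0.0289593   0.042     ] 0.18926635802617434 [0.61340845 0.01029678 0.042     ] 65.49178731888279
pan rim [0.63390618 0.05939626 0.233     ] [0.63521381 0.14141262 0.233     ] [ 0.63259708 -0.02271219  0.233     ]
```

```bash
python3 - <<'E'
from h import *
q=[1.05745790,.528441037,1.43389403,0,1.18138736,-.178511771]; Rt=R.from_quat([.166628861,.986019112,-.00100467808,-.000353083273])
def fk0(q): return R.from_euler('Z',q[0])*R.from_euler('Y',q[1]+q[2])*R.from_euler('ZYZ',q[3:])
off=fk0(q).inv()*Rt; print(off.as_rotvec(degrees=True))
yaw=np.radians(67);X=np.array([np.cos(yaw),np.sin(yaw),0]);Y=np.array([-X[1],X[0],0]);Z=np.array([0,0,1.])
for lean in (35,45):
 for q1 in (-.2,0.,.15):
  for p in (1.9,2.2):
   for s in (1,-1):
    l=np.radians(lean); z=np.sin(l)*X-np.cos(l)*Z; y=s*Y; x=np.cross(y,z)
    T=R.from_matrix(np.c_[x,y,z]); W=(R.from_euler('Y',p).inv()*R.from_euler('Z',q1).inv()*T*off.inv())
    print(lean,q1,p,s,np.degrees(W.as_euler('ZYZ')).round(), "limits q4 -82..262 q5 0..152 q6 +-163")
E
```

```text
[ 8.87274045e-04 -6.16715801e-04  8.99996006e+01]
35 -0.2 1.9 1 [ 37.  68. 178.] limits q4 -82..262 q5 0..152 q6 +-163
35 -0.2 1.9 -1 [37. 68. -2.] limits q4 -82..262 q5 0..152 q6 +-163
35 -0.2 2.2 1 [ 43.  55. 165.] limits q4 -82..262 q5 0..152 q6 +-163
35 -0.2 2.2 -1 [ 43.  55. -15.] limits q4 -82..262 q5 0..152 q6 +-163
35 0.0 1.9 1 [  37.   62. -172.] limits q4 -82..262 q5 0..152 q6 +-163
35 0.0 1.9 -1 [37. 62.  8.] limits q4 -82..262 q5 0..152 q6 +-163
35 0.0 2.2 1 [ 45.  48. 174.] limits q4 -82..262 q5 0..152 q6 +-163
35 0.0 2.2 -1 [45. 48. -6.] limits q4 -82..262 q5 0..152 q6 +-163
35 0.15 1.9 1 [  36.   57. -165.] limits q4 -82..262 q5 0..152 q6 +-163
35 0.15 1.9 -1 [36. 57. 15.] limits q4 -82..262 q5 0..152 q6 +-163
35 0.15 2.2 1 [  45.   44. -179.] limits q4 -82..262 q5 0..152 q6 +-163
35 0.15 2.2 -1 [45. 44.  1.] limits q4 -82..262 q5 0..152 q6 +-163
45 -0.2 1.9 1 [ 48.  69. 174.] limits q4 -82..262 q5 0..152 q6 +-163
45 -0.2 1.9 -1 [48. 69. -6.] limits q4 -82..262 q5 0..152 q6 +-163
45 -0.2 2.2 1 [ 55.  58. 159.] limits q4 -82..262 q5 0..152 q6 +-163
45 -0.2 2.2 -1 [ 55.  58. -21.] limits q4 -82..262 q5 0..152 q6 +-163
45 0.0 1.9 1 [  48.   61. -178.] limits q4 -82..262 q5 0..152 q6 +-163
45 0.0 1.9 -1 [48. 61.  2.] limits q4 -82..262 q5 0..152 q6 +-163
45 0.0 2.2 1 [ 58.  50. 165.] limits q4 -82..262 q5 0..152 q6 +-163
45 0.0 2.2 -1 [ 58.  50. -15.] limits q4 -82..262 q5 0..152 q6 +-163
45 0.15 1.9 1 [  48.   55. -171.] limits q4 -82..262 q5 0..152 q6 +-163
45 0.15 1.9 -1 [48. 55.  9.] limits q4 -82..262 q5 0..152 q6 +-163
45 0.15 2.2 1 [ 60.  44. 170.] limits q4 -82..262 q5 0..152 q6 +-163
45 0.15 2.2 -1 [ 60.  44. -10.] limits q4 -82..262 q5 0..152 q6 +-163
```

```bash
cat >> h.py <<'E'
yaw=np.radians(67);X=np.array([np.cos(yaw),np.sin(yaw),0]);Y=np.array([-X[1],X[0],0]);Z=np.array([0,0,1.]);O=np.array([.623,.033,0])
def leanR(deg,s=-1):
    l=np.radians(deg); z=np.sin(l)*X-np.cos(l)*Z; y=s*Y; return R.from_matrix(np.c_[np.cross(y,z),y,z])
def own(x,y,z): return O+x*X+y*Y+z*Z
def toown(P): d=np.asarray(P)-O; return np.array([d@X,d@Y,d[2]])
def row(P,T,o):
    R0=R.from_quat(o["tool_rot"]); return np.r_[R0.inv().apply(P-o["position"])*1000,(R0.inv()*T).as_rotvec(degrees=True)].round(1).tolist()
E
python3 - <<'E'
from h import *
from rig import robot
o=robot.get_obs(); T=leanR(48)
z=T.apply([0,0,1])
H=own(.0046,0,.045)
print(row(np.array([.33,.35,.50]),leanR(20),o));print(row(np.array([.48,-.05,.50]),T,o));print(row(H-.25*z,T,o), H-.25*z)
E
```

```text
[-196.7, -185.9, -278.0, -16.4, 15.4, 92.8]
[-469.8, -514.4, -277.5, -39.1, 36.6, 87.7]
[-565.6, -569.4, 10.3, -39.1, 36.6, 87.7] [ 0.55220491 -0.13378278  0.21228265]
```

Request:
carry_out(series=[[0,0,-62,0,0,0,-1],[0,0,-124,0,0,0,-1],[0,0,-186,0,0,10,-1],[0,0,-240,0,0,20,-1],[-30,-30,-280,0,0,30,-1],[-70,-70,-280,0,0,40,-1],[-110,-110,-280,0,0,50,-1],[-150,-150,-280,0,0,60,-1]], force=20)

```text
time: 1.15
position: [0.298, 0.3975, 0.5018]
tool_rot: [0.639, 0.769, -0.001, 0.0]
ft_force: [1.5, -0.3, -0.2]
grip_width: 0.0149
```

```bash
cat > nx.py <<'E'
from h import *
from rig import robot
o=robot.get_obs(); T=leanR(48)
z=T.apply([0,0,1])
H=own(.0046,0,.045)
print(o["time"],o["position"],toown(o["position"]).round(4),o["q"].round(2),o["ft_force"].round(1),o["grip_width"])
E
cat > a.py <<'E'
from nx import *
print(row(np.array([.48,-.05,.50]),T,o));print(row(H-.25*z,T,o), H-.25*z)
E
python3 a.py
```

```text
1.15 [0.2979784  0.39752909 0.50175917] [0.2086 0.4416 0.5018] [ 0.7   0.14  1.27 -0.    1.73  0.52] [ 1.5 -0.3 -0.2] 0.01494921951809652
[-473.2, 97.3, 2.4, -14.1, 46.7, 31.5]
[-568.3, 153.3, 290.2, -14.1, 46.7, 31.5] [ 0.55220491 -0.13378278  0.21228265]
```

Request:
carry_out(series=[[-60,12,0,-2,6,4,-1],[-120,25,0,-4,12,8,-1],[-180,37,0,-6,18,12,-1],[-240,50,0,-8,24,16,-1],[-300,62,0,-10,30,20,-1],[-360,75,0,-12,37,25,-1],[-415,85,0,-13,43,29,-1],[-470,97,0,-14,47,31,-1]])

```text
time: 2.15
position: [0.4792, -0.0495, 0.5021]
tool_rot: [0.759, 0.505, 0.342, -0.227]
ft_force: [0.3, 0.5, 0.5]
grip_width: -0.0001
```

```bash
python3 a.py
```

```text
2.15 [ 0.47918998 -0.04950751  0.50211362] [-0.1321  0.1001  0.5021] [-0.83  0.13  1.54  0.78  1.82 -0.37] [0.3 0.5 0.5] -6.268275695047961e-05
[-1.7, 0.9, 1.3, -0.2, -0.4, 0.2]
[-249.7, 100.0, 155.2, -0.2, -0.4, 0.2] [ 0.55220491 -0.13378278  0.21228265]
```

Request:
carry_out(series=[[-60,20,20,0,0,0,-1],[-120,40,40,0,0,0,-1],[-170,65,75,0,0,0,-1],[-210,85,115,0,0,0,-1],[-250,100,155,0,0,0,-1],[-250,100,155,0,0,0,-1]])

```text
time: 2.9
position: [0.5508, -0.1327, 0.208]
tool_rot: [0.76, 0.503, 0.34, -0.232]
ft_force: [0.6, 1.0, 0.5]
grip_width: 0.0003
```

```bash
cat > pic.py <<'E'
import sys,cv2,pickle
from rig import robot
tag=sys.argv[1]; d={}
for n in sys.argv[2:]:
    c=robot.camera(n); d[n]=c; im=cv2.cvtColor(c["pixels"],cv2.COLOR_RGB2BGR)
    if n=="side": im=cv2.resize(im[90:260,140:340],(800,600)[0:2] and (700,595),interpolation=3)
    if n=="top": im=cv2.convertScaleAbs(cv2.resize(im[80:260,120:320],(660,594),interpolation=3),alpha=1.6)
    cv2.imwrite(f"pics/{n}{tag}.png",im)
pickle.dump(d,open(f"cams{tag}.pkl","wb"))
E
python3 - <<'E'
from nx import *
print(row(H-.1*z,T,o),row(H,T,o))
E
python3 pic.py 1 side wrist
```

```text
2.9 [ 0.55076559 -0.13270558  0.20799939] [-0.1808  0.0017  0.208 ] [-0.83  0.63  1.65  0.76  1.39 -0.78] [0.6 1.  0.5] 0.00032982448884741604
[1.2, 3.3, 146.8, -0.6, -0.7, -0.2] [0.0, 4.3, 246.8, -0.6, -0.7, -0.2]
```

View pics/wrist1.png

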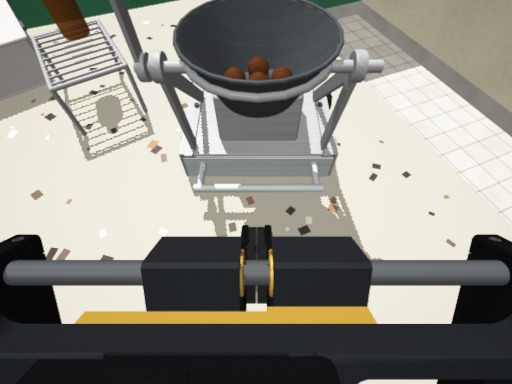

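View pics/side1.png

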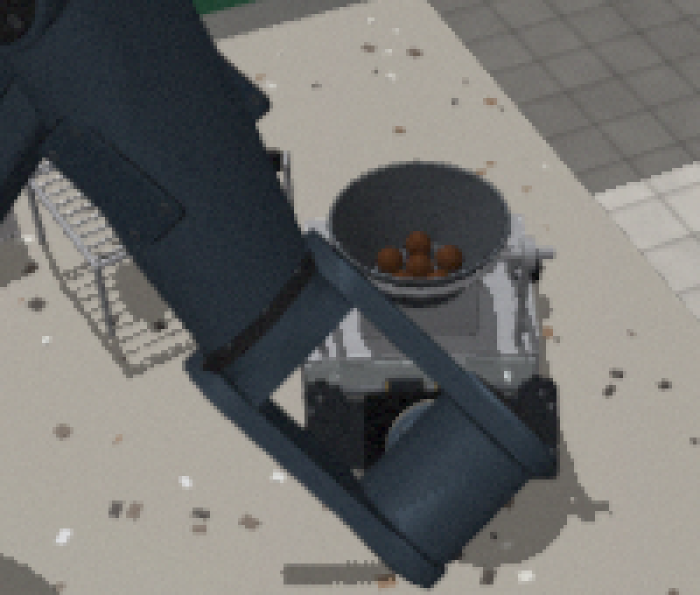

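```bash
python3 - <<'E'
from h import *
W=pickle.load(open("cams1.pkl","rb"))["wrist"]
for u,v in ((195,188),(323,187.5)): print(toown(onz(W,u,v,.042)))
print(R.from_quat(W["attitude"]).as_matrix()[:,2])
for x in (-.052,): print("rim front expected",proj(W,own(-.052,0,.233)),"left/right rim",proj(W,own(.03,.082,.233)),proj(W,own(.03,-.082,.233)))
E
```

```text
[-0.0262239   0.09307979  0.042     ]
[-0.02508337 -0.09514938  0.042     ]
[ 0.20121471  0.49187283 -0.84709725]
rim front expected [258.53231898  85.52696856] left/right rim [175.67419935  33.27317251] [341.76853828  32.80562079]
```

Request:
carry_out(series=[[2,4,60,-0.6,-0.7,0,-1],[2,4,110,-0.6,-0.7,0,-1],[2,4,150,-0.6,-0.7,0,-1],[2,4,175,-0.6,-0.7,0,-1],[2,4,190,-0.6,-0.7,0,-1],[2,4,200,-0.6,-0.7,0,-1],[2,4,200,-0.6,-0.7,0,-1]])

```text
time: 3.88
position: [0.6141, 0.0041, 0.082]
tool_rot: [0.762, 0.504, 0.34, -0.221]
ft_force: [0.2, -0.2, 0.0]
grip_width: 0.0004
```

```bash
python3 - <<'E'
from nx import *
print(row(H,T,o))
E
python3 pic.py 2 wrist
```

```text
3.875 [0.61411731 0.00410622 0.08201225] [-0.0301 -0.0031  0.082 ] [-0.57  0.82  1.74  1.    1.05 -0.9 ] [ 0.2 -0.2  0. ] 0.00036501290869451553
[-4.2, -3.4, 50.5, 0.4, 0.1, 0.1]
```

View pics/wrist2.png

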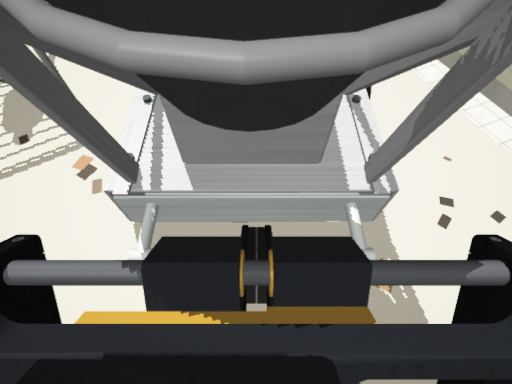

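Request:
carry_out(series=[[-2,-3,25,0,0,0,-1],[-3,-3,40,0,0,0,-1],[-3,-3,51,0,0,0,-1],[-3,-3,51,0,0,0,-1]])

```text
time: 4.42
position: [0.6256, 0.0382, 0.0452]
tool_rot: [0.762, 0.504, 0.34, -0.221]
ft_force: [0.3, -0.9, -0.0]
grip_width: 0.0006
```

```bash
python3 - <<'E'
from nx import *
D=o["position"]-.155*X
print(row(o["position"]-.1*X,T,o),row(D,T,o),toown(D))
E
```

```text
4.425 [0.62564102 0.03819442 0.04523723] [ 0.0058 -0.0004  0.0452] [-0.51  0.88  1.74  1.08  0.99 -0.95] [ 0.3 -0.9 -0. ] 0.0005994129496054803
[-67.1, 0.3, -74.1, 0.3, 0.1, 0.1] [-104.0, 0.4, -114.9, 0.3, 0.1, 0.1] [-0.14918659 -0.00040145  0.04523723]
```

Request:
carry_out(series=[[-7,0,-7.5,0,0,0,-1],[-17,0,-18.5,0,0,0,-1],[-30,0,-33.5,0,0,0,-1],[-45,0,-50,0,0,0,-1],[-60,0,-66.5,0,0,0,-1],[-75,0,-83,0,0,0,-1],[-87,0,-96.5,0,0,0,-1],[-87,0,-96.5,0,0,0,-1]])

```text
time: 5.42
position: [0.5744, -0.0841, 0.0452]
tool_rot: [0.763, 0.504, 0.34, -0.22]
ft_force: [-0.1, -0.1, 1.2]
grip_width: 0.0007
```

```bash
python3 nx.py;python3 pic.py 3 wrist
```

```text
5.425 [ 0.57444653 -0.08411116  0.04517857] [-0.1268 -0.0011  0.0452] [-0.74  0.89  1.73  0.91  1.09 -1.01] [-0.1 -0.1  1.2] 0.0006546772727483865
```

View pics/wrist3.png

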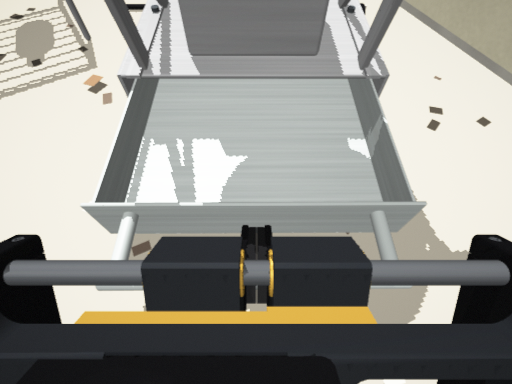

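Request:
carry_out(series=[[-6,0,-6.5,0,0,0,-1],[-12,0,-13,0,0,0,-1],[-15,0,-16.5,0,0,0,-1],[-17,0,-18.5,0,0,0,-1],[-17,0,-18.5,0,0,0,-1]])

```text
time: 6.1
position: [0.5643, -0.1059, 0.0451]
tool_rot: [0.763, 0.504, 0.34, -0.221]
ft_force: [-1.0, 1.9, 2.4]
grip_width: 0.0003
```

```bash
python3 nx.py;python3 pic.py 4 wrist; python3 - <<'E'
from h import *
W=pickle.load(open("cams4.pkl","rb"))["wrist"]
for t in (.13,.14,.15): print(t,[proj(W,own(-.025-t,s*.095,.042)).round(1) for s in(1,-1)],[proj(W,own(.020-t,s*.11,.052)).round(1) for s in(1,-1)])
E
```

```text
6.1 [ 0.56427842 -0.1059318   0.04510896] [-0.1508 -0.0002  0.0451] [-0.78  0.89  1.72  0.88  1.11 -1.02] [-1.   1.9  2.4] 0.00025366325279532715
0.13 [array([109.8, 250. ]), array([402.2, 249.4])] [array([ 99.4, 183.6]), array([411.9, 183.5])]
0.14 [array([105.4, 265.3]), array([406.6, 264.5])] [array([ 95.1, 195.8]), array([416.3, 195.6])]
0.15 [array([100.8, 281.5]), array([411.4, 280.5])] [array([ 90.5, 208.7]), array([420.9, 208.4])]
```

View pics/wrist4.png

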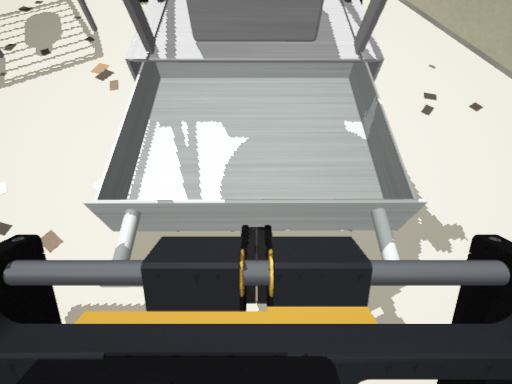

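Request:
carry_out(series=[[-2.7,0,-3,0,0,0,-1],[-5.4,0,-6,0,0,0,-1],[-5.4,0,-6,0,0,0,-1]])

```text
time: 6.52
position: [0.5619, -0.109, 0.0476]
tool_rot: [0.761, 0.503, 0.343, -0.224]
ft_force: [7.1, 12.0, 5.7]
grip_width: 0.0008
```

```bash
python3 nx.py
```

```text
6.525 [ 0.561912   -0.10901418  0.04758304] [-0.1546  0.0007  0.0476] [-0.79  0.89  1.72  0.88  1.13 -1.02] [ 7.1 12.   5.7] 0.0007866633494646595
```

Request:
carry_out(series=[[4,0,4,0,0,0,-1],[6,0,0,0,0,0,-1],[8,0,-20,0,0,0,-1],[8,0,-60,0,0,0,-1],[8,0,-110,0,0,0,-1],[8,0,-110,0,0,0,-1]])

```text
time: 7.28
position: [0.5322, -0.1855, 0.129]
tool_rot: [0.763, 0.502, 0.344, -0.219]
ft_force: [0.5, 0.3, -0.4]
grip_width: 0.0007
```

```bash
python3 nx.py;python3 pic.py 5 wrist top; python3 - <<'E'
from h import *
W=pickle.load(open("cams5.pkl","rb"))["wrist"]
for t in (.13,.14,.15): print(t,[proj(W,own(-.025-t,s*.095,.042)).round(1) for s in(1,-1)],[proj(W,own(.020-t,s*.11,.052)).round(1) for s in(1,-1)])
E
```

```text
7.275 [ 0.53216398 -0.1854749   0.12902494] [-0.2366 -0.0017  0.129 ] [-0.92  0.76  1.66  0.74  1.31 -0.94] [ 0.5  0.3 -0.4] 0.0006966908340804328
0.13 [array([164.6, 201.7]), array([341.3, 201.3])] [array([155.4, 162.7]), array([350.1, 162.7])]
0.14 [array([163. , 209.9]), array([342.9, 209.4])] [array([153.7, 169.8]), array([351.8, 169.7])]
0.15 [array([161.3, 218.4]), array([344.6, 217.8])] [array([152. , 177.2]), array([353.5, 177. ])]
```

View pics/wrist5.png

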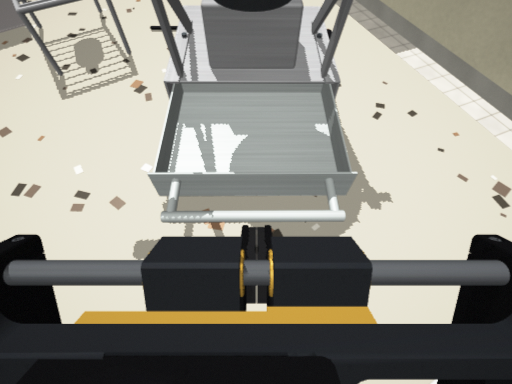

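```bash
cat >> h.py <<'E'
V=R.from_matrix(np.c_[Y,X,-Z])
def lev(th,dy=.17): return own(-.115*np.sin(th),dy,.215+.115*np.cos(th)-.019)
E
cat > b.py <<'E'
from nx import *
print(row(own(-.2,.08,.48),V,o));print(row(own(0,.17,.47),V,o)); print(lev(0),lev(1.92))
E
python3 b.py
```

```text
7.375 [ 0.53108411 -0.18107906  0.12717069] [-0.233   0.001   0.1272] [-0.92  0.76  1.66  0.74  1.3  -0.94] [-0.1 -0.2 -0.6] 0.0001926948975817524
[285.4, -77.6, -210.6, 38.1, -37.4, -84.4]
[410.9, -168.8, -55.3, 38.1, -37.4, -84.4]
[0.46651417 0.09942429 0.311     ] [ 4.24292070e-01 -4.47533478e-05  1.56652790e-01]
```

View pics/top5.png

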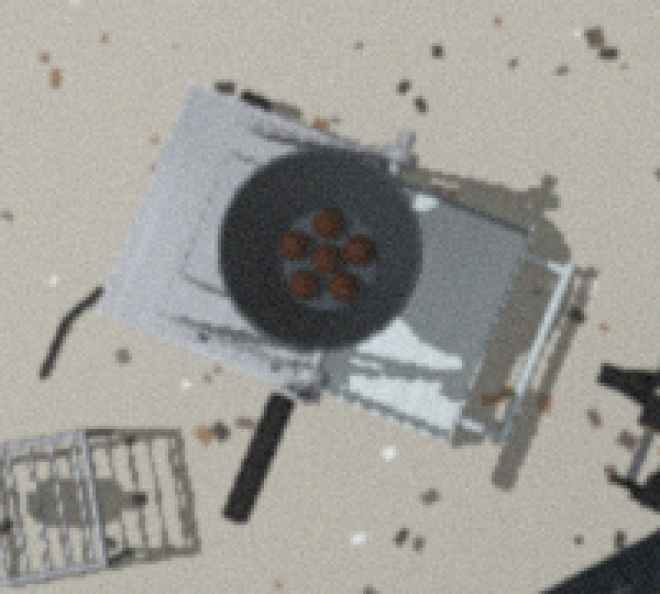

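Request:
carry_out(series=[[30,0,-45,0,0,0,-1],[60,0,-90,0,0,0,-1],[95,0,-135,4,-4,-8,-1],[135,-10,-180,8,-8,-16,-1],[180,-20,-210,12,-12,-25,-1],[220,-40,-210,16,-16,-34,-1],[255,-60,-210,19,-19,-43,1],[285,-78,-210,23,-23,-51,1]])

```text
time: 8.38
position: [0.4702, -0.1178, 0.4791]
tool_rot: [0.466, 0.867, 0.148, -0.097]
ft_force: [0.3, -0.3, 0.0]
grip_width: 0.0133
```

```bash
python3 b.py
```

```text
8.375 [ 0.47021358 -0.11778756  0.47912045] [-0.1985  0.0817  0.4791] [-0.65  0.2   1.29  0.27  1.88 -1.18] [ 0.3 -0.3  0. ] 0.013292100200334899
[-1.9, -0.1, -1.6, 14.7, -14.6, -33.1]
[168.4, 108.9, 84.1, 14.7, -14.6, -33.1]
[0.46651417 0.09942429 0.311     ] [ 4.24292070e-01 -4.47533478e-05  1.56652790e-01]
```

Request:
carry_out(series=[[0,0,0,4,-4,-9,1],[25,15,12,8,-8,-18,1],[60,40,30,12,-12,-27,1],[100,65,50,15,-15,-33,1],[135,88,68,15,-15,-33,1],[168,109,84,15,-15,-33,1],[168,109,84,15,-15,-33,1]])

```text
time: 9.25
position: [0.4654, 0.1022, 0.4685]
tool_rot: [0.197, 0.98, -0.004, -0.0]
ft_force: [-0.1, -0.2, -0.3]
grip_width: 0.0815
```

```bash
python3 - <<'E'
from nx import *
print(row(lev(0),V,o))
E
python3 pic.py 6 wrist side
```

```text
9.25 [0.4653709  0.10217634 0.46854761] [0.0021 0.1721 0.4685] [-0.01  0.11  1.38 -0.01  1.65 -1.19] [-0.1 -0.2 -0.3] 0.08148061094416241
[-1.9, -0.8, 157.6, -0.5, 0.1, 0.3]
```

View pics/wrist6.png

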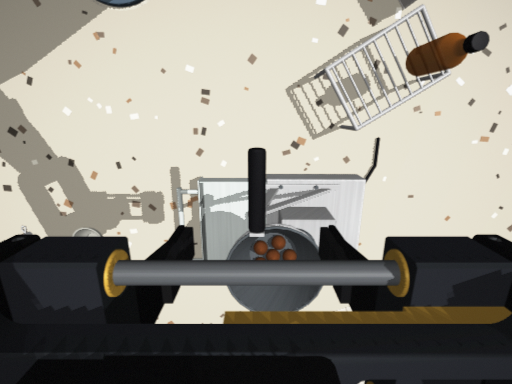

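```bash
python3 - <<'E'
from h import *
d=pickle.load(open("cams6.pkl","rb"));W=d["wrist"]
for y in (.118,.168,.216): print(proj(W,own(0,y,.33)))
E
```

```text
[254.49296315 231.07361954]
[254.60996048 190.63939556]
[254.73283194 148.1750753 ]
```

Request:
carry_out(series=[[-2,0,50,0,0,0,1],[-2,0,90,0,0,0,1],[-2,0,125,0,0,0,1],[-2,0,148,0,0,0,1],[-2,0,157,0,0,0,1],[-2,0,157,0,0,0,1]])

```text
time: 10.1
position: [0.4679, 0.0965, 0.3117]
tool_rot: [0.2, 0.98, -0.005, 0.0]
ft_force: [-0.1, -0.7, -0.6]
grip_width: 0.087
```

Request:
carry_out(series=[[0,0,0,0,0,0,-0.6],[0,0,0,0,0,0,-0.9],[0,0,0,0,0,0,-1],[0,0,0,0,0,0,-1],[0,0,0,0,0,0,-1],[0,0,0,0,0,0,-1],[0,0,0,0,0,0,-1]], force=25)

```text
time: 10.98
position: [0.468, 0.0968, 0.3117]
tool_rot: [0.2, 0.98, -0.005, 0.0]
ft_force: [1.3, 1.7, 0.7]
grip_width: 0.0251
```

```bash
cat > c.py <<'E'
from nx import *
c0=lev(0)
for th in (0,.2,.4,.6,.8,1.0,1.2,1.4,1.6,1.8,1.92,1.97):
    print(th,row(lev(th),V,o))
E
python3 c.py; python3 pic.py 7 wrist
```

```text
10.975 [0.46804341 0.09676982 0.31168094] [-0.0018  0.1676  0.3117] [-0.02  0.22  1.67 -0.01  1.25 -1.19] [1.3 1.7 0.7] 0.025091376451217902
0 [2.4, 1.8, 0.7, -0.5, 0.1, -0.1]
0.2 [2.4, -21.0, 3.2, -0.5, 0.1, -0.1]
0.4 [2.4, -42.9, 10.1, -0.5, 0.1, -0.1]
0.6 [2.4, -62.9, 21.3, -0.5, 0.1, -0.1]
0.8 [2.4, -80.3, 36.3, -0.5, 0.1, -0.1]
1.0 [2.4, -94.4, 54.4, -0.5, 0.1, -0.1]
1.2 [2.5, -104.7, 74.9, -0.5, 0.1, -0.1]
1.4 [2.5, -110.6, 97.1, -0.5, 0.1, -0.1]
1.6 [2.6, -112.0, 120.0, -0.5, 0.1, -0.1]
1.8 [2.6, -108.9, 142.8, -0.5, 0.1, -0.1]
1.92 [2.7, -104.8, 156.0, -0.5, 0.1, -0.1]
1.97 [2.7, -102.7, 161.3, -0.5, 0.1, -0.1]
```

View pics/wrist7.png

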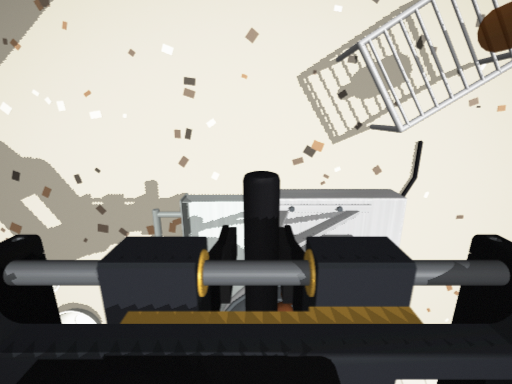

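Request:
carry_out(series=[[0,0,0,0,0,0,-1],[0,0,0,0,0,0,-1]])

```text
time: 11.28
position: [0.4684, 0.0975, 0.3118]
tool_rot: [0.2, 0.98, -0.004, 0.0]
ft_force: [0.0, 2.5, 0.5]
grip_width: 0.0194
```

```bash
python3 c.py
```

```text
11.275 [0.46837137 0.097535   0.31178037] [-0.001   0.1676  0.3118] [-0.02  0.22  1.67 -0.01  1.25 -1.19] [0.  2.5 0.5] 0.01943194536161292
0 [2.5, 1.0, 0.8, -0.4, 0.1, -0.1]
0.2 [2.4, -21.8, 3.2, -0.4, 0.1, -0.1]
0.4 [2.4, -43.7, 10.2, -0.4, 0.1, -0.1]
0.6 [2.4, -63.8, 21.3, -0.4, 0.1, -0.1]
0.8 [2.4, -81.2, 36.2, -0.4, 0.1, -0.1]
1.0 [2.4, -95.4, 54.3, -0.4, 0.1, -0.1]
1.2 [2.5, -105.7, 74.8, -0.4, 0.1, -0.1]
1.4 [2.5, -111.7, 97.0, -0.4, 0.1, -0.1]
1.6 [2.6, -113.1, 119.9, -0.4, 0.1, -0.1]
1.8 [2.6, -110.0, 142.7, -0.4, 0.1, -0.1]
1.92 [2.7, -106.0, 155.8, -0.4, 0.1, -0.1]
1.97 [2.7, -103.8, 161.2, -0.4, 0.1, -0.1]
```

Request:
carry_out(series=[[0,-11,1,0,0,0,-1],[0,-22,3,0,0,0,-1],[0,-33,6,0,0,0,-1],[0,-44,10,0,0,0,-1],[0,-54,15,0,0,0,-1],[0,-64,21,0,0,0,-1],[0,-73,28,0,0,0,-1],[0,-81,36,0,0,0,-1]])

```text
time: 12.28
position: [0.4371, 0.0242, 0.277]
tool_rot: [0.2, 0.98, -0.001, 0.001]
ft_force: [1.6, 6.8, 4.9]
grip_width: 0.0192
```

```bash
python3 c.py
```

```text
12.275 [0.43709043 0.0241781  0.2769896 ] [-0.0808  0.1677  0.277 ] [-0.2   0.2   1.81 -0.    1.13 -1.37] [1.6 6.8 4.9] 0.019235513016622813
0 [2.4, 80.7, -34.2, -0.1, 0.2, -0.1]
0.2 [2.4, 57.8, -31.8, -0.1, 0.2, -0.1]
0.4 [2.3, 35.9, -25.0, -0.1, 0.2, -0.1]
0.6 [2.3, 15.8, -14.0, -0.1, 0.2, -0.1]
0.8 [2.3, -1.7, 0.9, -0.1, 0.2, -0.1]
1.0 [2.3, -16.0, 18.9, -0.1, 0.2, -0.1]
1.2 [2.4, -26.3, 39.4, -0.1, 0.2, -0.1]
1.4 [2.4, -32.4, 61.5, -0.1, 0.2, -0.1]
1.6 [2.5, -34.0, 84.4, -0.1, 0.2, -0.1]
1.8 [2.6, -31.0, 107.2, -0.1, 0.2, -0.1]
1.92 [2.6, -27.0, 120.4, -0.1, 0.2, -0.1]
1.97 [2.6, -24.9, 125.7, -0.1, 0.2, -0.1]
```

Request:
carry_out(series=[[1,-9,9,0,0,0,-1],[1,-16,19,0,0,0,-1],[1,-22,29,0,0,0,-1],[1,-26,39,0,0,0,-1],[1,-30,50,0,0,0,-1],[1,-32,61,0,0,0,-1],[1,-34,73,0,0,0,-1],[1,-34,84,0,0,0,-1]])

```text
time: 13.28
position: [0.4239, -0.0061, 0.1935]
tool_rot: [0.201, 0.98, -0.0, 0.002]
ft_force: [0.7, 5.6, 5.1]
grip_width: 0.0191
```

```bash
python3 c.py | grep -v "^0"; python3 pic.py 8 top side
```

```text
13.275 [ 0.423854   -0.00614455  0.19352969] [-0.1138  0.168   0.1935] [-0.28  0.3   1.95  0.    0.88 -1.45] [0.7 5.6 5.1] 0.01908006340051073
1.0 [1.8, 17.1, -64.6, 0.0, 0.3, -0.2]
1.2 [1.8, 6.7, -44.1, 0.0, 0.3, -0.2]
1.4 [1.9, 0.5, -22.0, 0.0, 0.3, -0.2]
1.6 [2.0, -1.1, 0.9, 0.0, 0.3, -0.2]
1.8 [2.1, 1.8, 23.7, 0.0, 0.3, -0.2]
1.92 [2.2, 5.8, 36.9, 0.0, 0.3, -0.2]
1.97 [2.2, 7.9, 42.2, 0.0, 0.3, -0.2]
```

View pics/side8.png

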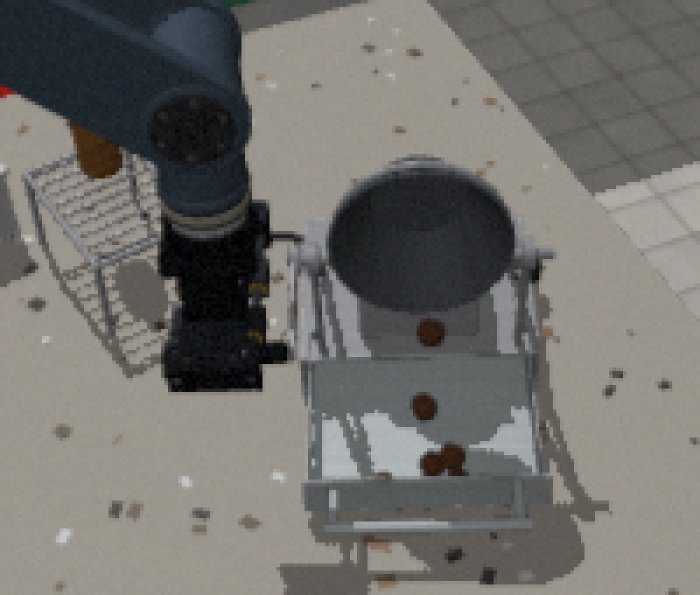

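Request:
carry_out(series=[[1,0,10,0,0,0,-1],[1,1,20,0,0,0,-1],[1,4,30,0,0,0,-1],[1,6,38,0,0,0,-1],[1,6,38,0,0,0,-1],[1,6,38,0,0,0,-1],[1,6,38,0,0,0,-1],[1,6,38,0,0,0,-1]])

```text
time: 14.38
position: [0.426, -0.0009, 0.1552]
tool_rot: [0.201, 0.98, -0.001, 0.003]
ft_force: [1.5, -5.3, 0.2]
grip_width: 0.0185
```

Request:
carry_out(series=[[0,0,2,0,0,0,-1],[0,0,2,0,0,0,-1],[0,0,2,0,0,0,-1],[0,0,2,0,0,0,-1],[0,0,2,0,0,0,-1],[0,0,2,0,0,0,-1],[0,0,2,0,0,0,-1],[0,0,2,0,0,0,-1]])

```text
time: 15.38
position: [0.4263, -0.0005, 0.1533]
tool_rot: [0.201, 0.98, -0.0, 0.003]
ft_force: [2.4, 4.2, 4.8]
grip_width: 0.0187
```

```bash
python3 c.py; python3 pic.py 9 top side
```

```text
15.375 [ 0.42625233 -0.00052911  0.15331783] [-0.1077  0.168   0.1533] [-0.26  0.38  1.99  0.    0.76 -1.43] [2.4 4.2 4.8] 0.018681025258357815
0 [1.5, 107.9, -157.6, 0.0, 0.3, -0.2]
0.2 [1.4, 85.0, -155.3, 0.0, 0.3, -0.2]
0.4 [1.4, 63.1, -148.6, 0.0, 0.3, -0.2]
0.6 [1.4, 42.9, -137.6, 0.0, 0.3, -0.2]
0.8 [1.4, 25.3, -122.8, 0.0, 0.3, -0.2]
1.0 [1.4, 11.1, -104.8, 0.0, 0.3, -0.2]
1.2 [1.5, 0.6, -84.4, 0.0, 0.3, -0.2]
1.4 [1.6, -5.5, -62.2, 0.0, 0.3, -0.2]
1.6 [1.7, -7.2, -39.3, 0.0, 0.3, -0.2]
1.8 [1.9, -4.2, -16.6, 0.0, 0.3, -0.2]
1.92 [2.0, -0.3, -3.3, 0.0, 0.3, -0.2]
1.97 [2.0, 1.8, 2.0, 0.0, 0.3, -0.2]
```

View pics/side9.png

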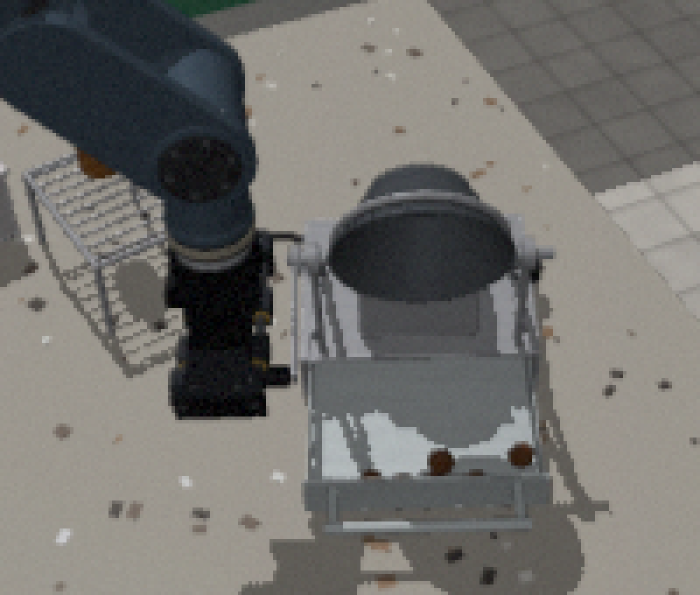

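View pics/top9.png

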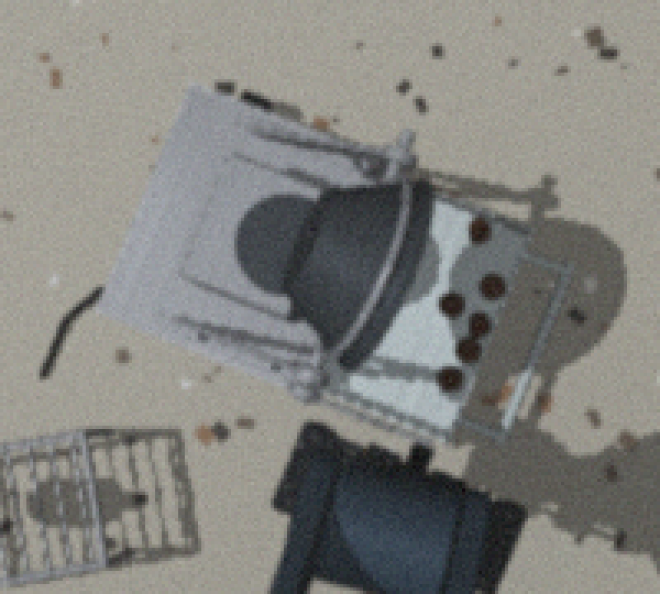

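All six chestnuts show in the tray in the top view. Next I'll guide the lever back.

Request:
carry_out(series=[[0,-2,-9,0,0,0,-1],[0,-5,-21,0,0,0,-1],[0,-7,-33,0,0,0,-1],[0,-7,-45,0,0,0,-1],[0,-6,-57,0,0,0,-1],[0,-4,-68,0,0,0,-1],[0,0,-80,0,0,0,-1],[0,5,-93,0,0,0,-1]])

```text
time: 16.48
position: [0.4302, 0.01, 0.2459]
tool_rot: [0.204, 0.979, 0.007, 0.005]
ft_force: [20.4, 26.6, -22.8]
grip_width: 0.0176
```

```bash
python3 c.py
```

```text
16.475 [0.43019668 0.01003437 0.24586711] [-0.0965  0.1685  0.2459] [-0.25  0.22  1.87  0.02  1.03 -1.42] [ 20.4  26.6 -22.8] 0.01761446264992517
0 [2.0, 97.5, -63.5, 0.9, 0.4, -0.5]
0.2 [1.8, 74.6, -61.6, 0.9, 0.4, -0.5]
0.4 [1.6, 52.6, -55.2, 0.9, 0.4, -0.5]
0.6 [1.5, 32.3, -44.5, 0.9, 0.4, -0.5]
0.8 [1.4, 14.5, -30.0, 0.9, 0.4, -0.5]
1.0 [1.4, -0.1, -12.3, 0.9, 0.4, -0.5]
1.2 [1.5, -10.9, 8.0, 0.9, 0.4, -0.5]
1.4 [1.5, -17.4, 30.0, 0.9, 0.4, -0.5]
1.6 [1.7, -19.4, 52.9, 0.9, 0.4, -0.5]
1.8 [1.8, -16.8, 75.7, 0.9, 0.4, -0.5]
1.92 [2.0, -13.1, 89.0, 0.9, 0.4, -0.5]
1.97 [2.0, -11.1, 94.4, 0.9, 0.4, -0.5]
```

Request:
carry_out(series=[[0,-5,2,0,0,0,-1],[0,-6,3,0,0,0,-1]])

```text
time: 16.73
position: [0.4298, 0.0089, 0.243]
tool_rot: [0.205, 0.979, 0.013, 0.007]
ft_force: [11.7, 15.7, -7.2]
grip_width: 0.0176
```

```bash
python3 nx.py; python3 pic.py 10 wrist side
```

```text
16.725 [0.42975708 0.00889372 0.24303212] [-0.0977  0.1685  0.243 ] [-0.26  0.23  1.88  0.03  1.02 -1.43] [11.7 15.7 -7.2] 0.017628364989573053
```

View pics/side10.png

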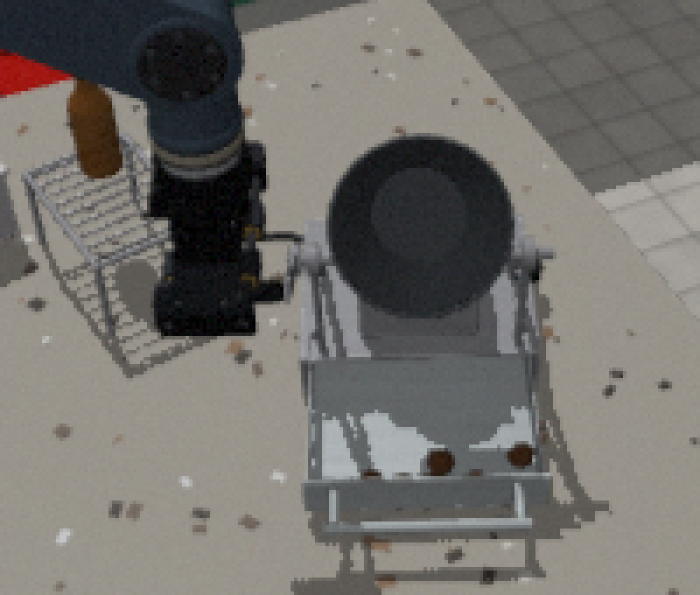

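View pics/wrist10.png

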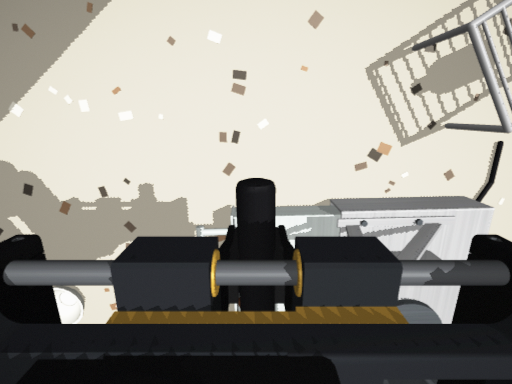

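```bash
python3 - <<'E'
from h import *
d=pickle.load(open("cams10.pkl","rb"));W=d["wrist"]
for th in (.8,.9,1.,1.1,1.2,1.3): print(th,proj(W,own(-.115*np.sin(th),.216,.215+.115*np.cos(th))), "side",(proj(d["side"],own(-.115*np.sin(th),.118,.215+.115*np.cos(th)))-[140,90])*3.5)
print(W["position"],toown(W["position"]))
E
python3 - <<'E'
from h import *
d=pickle.load(open("cams7.pkl","rb"));W=d["wrist"]
print(proj(W,own(0,.216,.33)))
E
```

```text
0.8 [292.46443367 193.16268737] side [281.73168654 257.42840046]
0.9 [272.6228154  188.09205567] side [282.15275624 271.27808807]
1.0 [257.06902716 183.24524047] side [282.66830295 284.9760212 ]
1.1 [245.36228879 178.69229247] side [283.27126089 298.34825618]
1.2 [237.02363217 174.47104458] side [283.95330031 311.22798508]
1.3 [231.5816675  170.59571755] side [284.70502766 323.45876218]
[0.3551288  0.03764971 0.40467834] [-0.10038554  0.24839352  0.40467834]
[257.59180426 173.98001103]
```

```bash
cat > e.py <<'E'
from nx import *
for th in (1.0,.9,.8,.7,.6,.5,.4,.3,.2,.1,0):
    print(th,row(lev(th,.168)-[0,0,.015],V,o))
E
python3 e.py
```

```text
16.825 [0.42968748 0.00883106 0.24288015] [-0.0978  0.1685  0.2429] [-0.26  0.23  1.88  0.03  1.02 -1.43] [11.7 15.3 -8.3] 0.017304633830349237
1.0 [-0.5, 1.0, -0.2, 1.6, 0.4, -0.7]
0.9 [-0.5, 8.0, -9.4, 1.6, 0.4, -0.7]
0.8 [-0.4, 15.8, -17.8, 1.6, 0.4, -0.7]
0.7 [-0.4, 24.4, -25.4, 1.6, 0.4, -0.7]
0.6 [-0.3, 33.8, -32.1, 1.6, 0.4, -0.7]
0.5 [-0.2, 43.7, -37.8, 1.6, 0.4, -0.7]
0.4 [-0.1, 54.2, -42.5, 1.6, 0.4, -0.7]
0.3 [-0.0, 65.1, -46.2, 1.6, 0.4, -0.7]
0.2 [0.1, 76.3, -48.7, 1.6, 0.4, -0.7]
0.1 [0.2, 87.8, -50.1, 1.6, 0.4, -0.7]
0 [0.4, 99.2, -50.3, 1.6, 0.4, -0.7]
```

Request:
carry_out(series=[[0,0,0,0,0,0,-1],[0,1,0,1.5,0,0,-1],[0,4,-5,1.5,0,0,-1],[0,8,-9.5,1.5,0,0,-1],[0,12,-14,1.5,0,0,-1],[0,16,-18,1.5,0,0,-1]], force=5)

```text
time: 17.58
position: [0.435, 0.0225, 0.2621]
tool_rot: [0.206, 0.979, -0.001, 0.003]
ft_force: [-1.4, -4.4, 4.0]
grip_width: 0.0183
```

```bash
python3 e.py
```

```text
17.575 [0.43496064 0.02245515 0.26211996] [-0.0832  0.169   0.2621] [-0.21  0.21  1.84 -0.    1.09 -1.36] [-1.4 -4.4  4. ] 0.018331012595152477
1.0 [-1.0, -13.6, 19.0, 0.0, 0.4, -0.7]
0.9 [-1.0, -6.9, 9.6, 0.0, 0.4, -0.7]
0.8 [-1.0, 0.7, 1.0, 0.0, 0.4, -0.7]
0.7 [-0.9, 9.1, -6.8, 0.0, 0.4, -0.7]
0.6 [-0.8, 18.3, -13.8, 0.0, 0.4, -0.7]
0.5 [-0.7, 28.1, -19.8, 0.0, 0.4, -0.7]
0.4 [-0.6, 38.4, -24.8, 0.0, 0.4, -0.7]
0.3 [-0.5, 49.2, -28.7, 0.0, 0.4, -0.7]
0.2 [-0.4, 60.3, -31.6, 0.0, 0.4, -0.7]
0.1 [-0.3, 71.7, -33.3, 0.0, 0.4, -0.7]
0 [-0.1, 83.2, -33.9, 0.0, 0.4, -0.7]
```

Forces are low now, so I'll continue along the arc.

Request:
carry_out(series=[[0,6,-5,0,0,0,-1],[0,15,-11,0,0,0,-1],[0,25,-18,0,0,0,-1],[0,36,-23.5,0,0,0,-1],[0,47,-28,0,0,0,-1],[0,58,-31,0,0,0,-1],[0,70,-33,0,0,0,-1],[0,79,-34,0,0,0,-1]])

```text
time: 18.58
position: [0.4664, 0.0961, 0.2958]
tool_rot: [0.205, 0.979, -0.0, 0.002]
ft_force: [-0.9, 0.8, 0.9]
grip_width: 0.0192
```

```bash
python3 e.py|sed -n '1p;12p'
```

```text
18.575 [0.46636972 0.09611573 0.29580807] [-0.0031  0.1688  0.2958] [-0.03  0.23  1.7  -0.    1.21 -1.19] [-0.9  0.8  0.9] 0.01919678435210046
0 [-0.8, 3.1, -0.2, 0.0, 0.3, -0.7]
```

Now open and let the lever finish, then lift.

Request:
carry_out(series=[[0,2,0,0,0,0,-0.7],[0,2,0,0,0,0,-0.3],[0,2,0,0,0,0,0.2],[0,2,0,0,0,0,0.6],[0,2,0,0,0,0,1],[0,2,0,0,0,0,1],[0,2,0,0,0,0,1],[0,2,0,0,0,0,1]])

```text
time: 19.58
position: [0.4672, 0.0979, 0.2958]
tool_rot: [0.205, 0.979, -0.0, 0.003]
ft_force: [0.5, 0.3, -1.1]
grip_width: 0.0809
```

Request:
carry_out(series=[[0,2,-20,0,0,0,1],[0,2,-50,0,0,0,1],[0,2,-90,0,0,0,1],[0,2,-130,0,0,0,1],[0,2,-170,0,0,0,1],[0,2,-200,0,0,0,1],[0,2,-200,0,0,0,1]])

```text
time: 20.45
position: [0.468, 0.1001, 0.4982]
tool_rot: [0.205, 0.979, 0.0, 0.005]
ft_force: [0.8, 0.5, -0.8]
grip_width: 0.0874
```

Request:
carry_out(series=[[30,0,0,0,0,0,1],[80,0,0,0,0,0,1],[120,0,0,0,0,0,1],[120,0,0,0,0,0,1]])

```text
time: 20.95
position: [0.3553, 0.149, 0.496]
tool_rot: [0.204, 0.979, 0.0, 0.005]
ft_force: [0.1, -0.7, -0.7]
grip_width: 0.087
```

```bash
python3 nx.py; python3 pic.py 11 top side; python3 - <<'E'
from h import *
d=pickle.load(open("cams11.pkl","rb"));T=d["top"]
hsv=cv2.cvtColor(T["pixels"],cv2.COLOR_RGB2HSV); r=T["pixels"].astype(int)
m=((r[...,0]-r[...,2]>18)&(r[...,0]<140)).astype(np.uint8); m[:140]=0;m[:, :225]=0;m[225:]=0;m[:,300:]=0
k,l,s,c=cv2.connectedComponentsWithStats(m)
for i in range(1,k):
    if s[i,4]>8: p=toown(onz(T,*c[i],.025)); print(c[i].round(1),s[i,4],"in tray frame",p[0]-(.02-.15+.095+.003),p[1])
E
```

```text
20.95 [0.35533682 0.14898144 0.49600172] [0.0022 0.2917 0.496 ] [ 0.11 -0.06  1.5  -0.    1.7  -1.05] [ 0.1 -0.7 -0.7] 0.0869687370040644
```

View pics/side11.png

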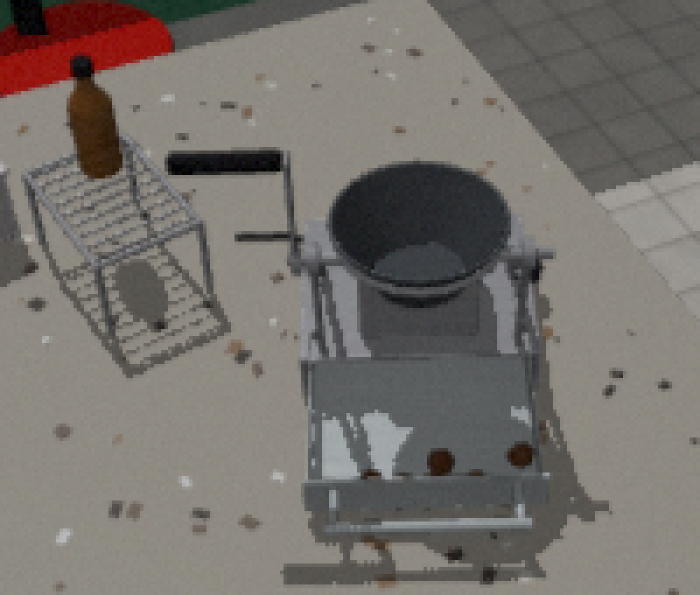

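View pics/top11.png

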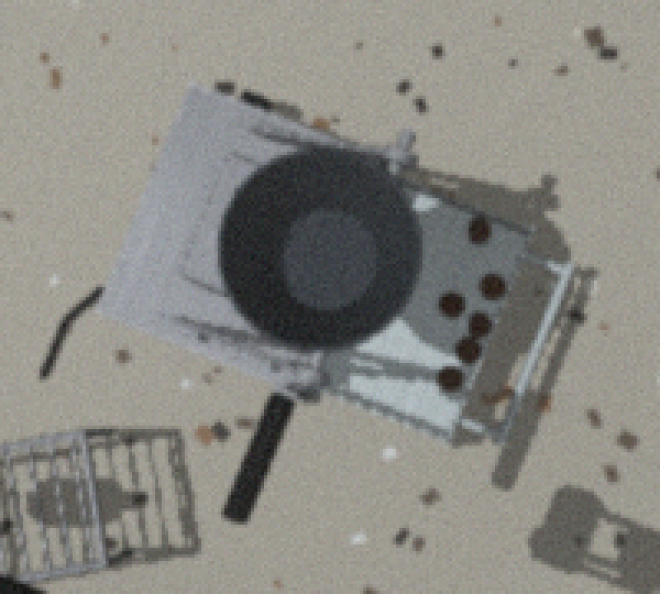

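```bash
python3 - <<'E'
from h import *
a=pickle.load(open("cams0.pkl","rb"));d=pickle.load(open("cams11.pkl","rb"));T=d["top"]
def un(x,y): return (120+x/3.3,80+y/3.3)
for p in ((566,266),(505,437)): print("bar end",toown(onz(T,*un(*p),.042)))
for p in ((480,230),(493,287),(453,305),(480,326),(468,350),(450,379)): q=toown(onz(T,*un(*p),.024)); print("nut",(q-[-.035+.0,0,.012]).round(3))
# grip theta
e=[]
for p in ((282,400),(237,518)): print("grip",toown(onz(T,*un(*p),.33)))
x=cv2.absdiff(a["top"]["pixels"],d["top"]["pixels"])[130:240,330:430]; print("bowls/tongs diff",x.max(), x.mean())
E
```

```text
bar end [-0.17202634 -0.08963888  0.042     ]
bar end [-0.17893407  0.08644746  0.042     ]
nut [-0.046 -0.093  0.012]
nut [-0.079 -0.046  0.012]
nut [-0.049 -0.015  0.012]
nut [-0.082 -0.005  0.012]
nut [-0.079  0.021  0.012]
nut [-0.074  0.054  0.012]
grip [2.33284080e-04 1.22770128e-01 3.30000000e-01]
grip [-0.00210381  0.21466472  0.33      ]
bowls/tongs diff 37 9.25
```

```bash
python3 -c "
from rig import robot
print(robot.hand_in(), robot.get_obs()['time'])"
```

```text
the job is handed in; nothing more can be done
the job is handed in; nothing more can be done
```

I pulled the tray out to its stop, tipped the pan over with its lever until it was empty, and handed the job in at about 21 s. All six chestnuts lie in the tray.

**How it went:** I hooked the tray bar with the closed fingers and pulled until the force rose to about 14 N at the stop. I then gripped the lever, swung it to its stop and held it there for over a second. I guided it back to level, opened the gripper and moved away.

**Last checks, by camera before handing in:**
- **Tray:** it is about 0.150 m out. The two bar ends, picked by eye, differ by 7 mm.
- **Lever:** it is upright to within about 2 mm, so the pan is level and it is empty.
- **Chestnuts:** all six are inside the tray walls. They sit where they were before I swung the lever back, the nearest about 13 mm from the front wall.
- **Bottle:** it stands on its rack as before.
- **Bowls and tongs:** comparing their area before and after showed only small pixel differences (largest 37 of 255). I took that as noise and did not measure their positions.

**What went wrong:** while I swung the lever back, the grip slid about 15 mm between the fingers. The wrist force reached about 40 N, against a limit of 120 N, so I lowered the grip force and finished gently.

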